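# Roll a turned mallet head up into the drill jig and close the leaf on it

### The job

Load the drill jig using fingertips only: push the turned wooden cylinder up the jig's sloping bed to the end stop, never letting it run back down, so that the two spring dogs rise behind it and hold it there. Then tip the hinged leaf with the drill bush over from behind so that it lies down on the cylinder. Grasp and lift nothing, and leave the things lying round the jig where they are.

Things in the scene. Friction and masses are not known exactly. Their poses are not given: they have to be found in the camera images.
- blank: Turned pale wooden cylinder (mallet head blank), 60 mm diameter, 110 mm long, about 0.22 kg, lying across the jig's level infeed. Origin at its centre, own y along the cylinder (x, z turn as it rolls). Left alone on the slope it rolls back. Push the middle of its downhill side at about centre height, steadily, 0.1 m/s or slower; 2 to 4 N suffice.
- jig: Plywood drill jig, fixed to the bench, base 384 x 182 x 12 mm. Origin on the bench under it; x level, toward the end stop (uphill), y across, z up. Level infeed, 24 mm above the bench, from x = -212 to -95 mm (6 mm lip at its open end); there the slope begins. Cheeks 18 mm high above the surface, 118 mm apart inside, guide the cylinder all the way.
- bed: The jig's sloping bed, waxed plywood, rising 8 degrees. Origin on its surface at the foot of the slope, on the centre line; x up the slope, y across, z square to it. End stop's face at x = 205 mm (58 mm high, 24 mm thick): a cylinder touching it has its centre at x = 175, z = 30 mm. Once up, the dogs let it settle back by about 5 mm.
- dogs (a joint): Pair of steel spring dogs in slots of the bed, 40 mm either side of its centre line: 0 = raised, 0.70 rad = pressed flush by the cylinder passing over. Light spring; raised, their tips are at bed x = 145 mm, 14 mm above the surface. They rise by themselves once the cylinder is within about 4 mm of the end stop.
- leaf (a joint): Angle of the hinged leaf: wooden plate 100 x 74 x 12 mm with a steel drill bush, 0.12 kg, hinged on the end stop's upper back edge (axis across the jig at bed x = 229, z = 66 mm). 0 = lying on a cylinder that is home; 1.71 rad = upright; stands open at 1.8 to 2.0, leaning away from the cylinder. Pushed from behind to about 1.3 or less it falls shut slowly by itself.
- leaf_edge (a point): Middle of the leaf's free edge, 100 mm from the hinge axis, half way through its thickness: about 0.22 m above the bench while it stands open.
- gauge: Marking gauge, a wooden stock on a 200 mm beam, lying to the left of the jig; not to be disturbed. Origin under its middle.
- awl: Awl with wooden handle, 226 mm long, lying beside the jig; not to be disturbed. Origin under its middle.
- punch: Small arch punch, 135 mm tall, standing on its ring beside the jig; not to be disturbed. Origin under its middle.
- cup: Turned wooden cup, 53 mm wide, 60 mm high, standing on the jig's far side; not to be disturbed. Origin under its middle.
Mind the look-alikes: they are no part of the job. Of the things like the blank, leave any that is purple or red; of the rest the larger one is meant.

How it is judged (in metres and radians):
On the way:
1. The cylinder is at the end stop with the dogs up behind it, the leaf still open (x of blank in the frame of bed above 0.165 m and z of blank in the frame of bed below 0.036 m and value of joint dogs below 0.15 rad and value of joint leaf above 1.3 rad), for 0.2 s.
At the end, for the whole second after the job is handed in: The cylinder rests in the jig between the raised dogs and the end stop (its centre within 10 mm of touching the stop, on the bed, square to it within 0.08 rad), the dogs are up (below 0.15 rad), and the leaf lies on the cylinder (below 0.06 rad) (x of blank in the frame of bed above 0.165 m and z of blank in the frame of bed below 0.036 m and value of joint dogs below 0.15 rad and angle between the y axis of blank and the y axis of bed, either way round below 0.08 rad and value of joint leaf below 0.06 rad and linear speed of blank below 0.02 m/s).
It fails at once if the cylinder is lifted off the jig (z of blank in the frame of bed above 0.055 m).
It fails at once if the cylinder runs free on the slope (faster than 0.15 m/s, not touched by the fingers) (x of blank in the frame of bed between 0.01 and 0.145 m and contact force between the fingers and blank below 0.02 N and linear speed of blank above 0.15 m/s).
It fails at once if a thing beside the jig is disturbed (moved more than 25 mm) (distance of any of gauge, awl, punch, cup from where it was at the start of the episode above 0.025 m).
It also fails if it takes over 56 s, if anything falls off the work surface, if the arm or the gripper's body presses on something with over 40 N, if the wrist force passes 120 N, or if a joint passes its speed limit or range.

### The arm

A 7-joint arm with a two-finger parallel gripper is mounted at the origin on a cart in front of the work surface, level with it; the furniture and walls round the work are solid. World frame = base frame: x ahead of the robot, y to its left, z up, the work surface at z = 0. Lengths are in mm, angles in rad, forces in N, time in s.
With the tool pointing down it reaches from about 400 to 875 mm from the base axis. Payload 4.4 kg.
Tool frame: the origin (TCP) lies between the finger pads; the fingertips stand ctrl.finger_overhang ahead of it and the grasp point (between the pads) lies 11 mm behind it (ctrl.finger_overhang is the distance from the TCP to the fingertips, in mm); z points along the fingers, y is the direction in which the jaws open and shut (so a half turn about z gives the same grasp; the last joint's range is limited). The gripper opens to 85 mm and grips with 20 to 120 N. Pads are 22 mm wide; open, the fingers measure 114 mm over their backs; the gripper's body (76 mm by 85 mm) begins 54 mm behind the grasp point. The pads swing forward as they close: fully open they stand 13 mm farther back than shut.
Start: joints at [-0.066, 0.628, 0.038, 1.517, -0.027, 0.996, -0.02], TCP at [650.014, 0.027, 239.313] pointing down, gripper open.
Joint ranges: [-3.06, 3.06], [-0.37, 2.12], [-1.25, 1.32], [0.18, 2.47], [-1.1, 4.24], [0.23, 1.98], [-2.94, 2.94]. Speed limits (rad/s): [2.57, 2.57, 3.14, 3.14, 3.14, 3.14, 3.14].

### API

Orientations are given as [roll, pitch, yaw] about the fixed x, y, z axes, in that order (R = Rz(yaw) Ry(pitch) Rx(roll)).
In Python, from cell import ctrl gives the robot as it stands. The module is installed in compiled form; this text tells all that it offers.
- The arm moves only by the tool step_arm, never from a script. Its argument "deltas" is a list that holds one entry, the list of rows, each a list of 7 numbers: the opening, from 0 (shut) to 1 (fully open), then the shift along the world's x, y, z in mm, then the turn, a rotation vector about the world's x, y, z in rad. In form: [[[grip, tx, ty, tz, rx, ry, rz], ...]]. A call has 1 to 10 rows; each row shifts and turns the commanded pose from where the row before left it; what a row does not reach is not made up. A row lasts 1/12 s, in which the tool goes at most 41.7 mm and 7.16 degrees, less where a joint would pass 70% of its speed; a pose out of reach is approached as far as the arm can. A call is refused whole if a number of a shift passes 41.7 or a number of a turn 0.125, either way. A call with a gripper value outside its range is refused whole. The fingers move at their own pace and stop on an object; the grip force is fixed at half the most. Time passes only in rows, so rows that do not move let the fingers close. It gives the time, the measured TCP pose, the force and the opening at its end, in the units of the state.
- ctrl.read_state(): the state, without advancing time (a new reading comes with each control period).
- ctrl.get_image(name): name is "scene" or "side" or "wrist"; returns (picture, depth): 480x640x3 uint8, red, green, blue; 480x640 float32, mm along the optical axis (not along the pixel's ray), 0 where there is no reading.
- ctrl.camera_info(name): a dict with "intrinsics" (3x3 intrinsics, pixels), "rvec" (rotation vector, rad) and "tvec" (3), from world to camera coordinates, as OpenCV has them. Camera axes: x right, y down, z forward; pixel columns grow to the right and rows downward; lengths in mm; the calibration is good to about 2 mm. A picture is of the moment at which its call begins: read the wrist's pose just before it. camera_info takes no time and is no camera call; for the wrist camera it gives the pose at the moment of the call.
- ctrl.finish_job(): hands the job in, once; it reports no verdict.
The state is a dict: "clock": time; "qpos": joint angles; "qd": joint speeds; "tau": joint torques, N m; "eef_pos": TCP position; "tool_rot": TCP orientation; "force": force on the tool from outside, world axes, zero at the start; "torque": the same for the moment, N m; "width": finger opening in mm.
Only numpy, scipy, OpenCV 4.12 (cv2) and the standard library are available. Lean on these libraries where they do the work, as an engineer would, in place of code of your own. Each camera call takes 0.05 s, during which the arm holds its last target.

## Working session

There is one attempt and no reset: what is moved stays moved. The work goes in short steps, Python scripts to look and compute and a tool call to move; the robot and the scene stay as the last step left them, time stands still between calls to the robot, and variables do not carry over. Pictures are saved under pics/ and viewed, and the job is handed in when it is done.

Besides the shell and the picture viewer there is one more tool, called after "Emit:" as name([rows], argument=value, ...), one row to a line, values as JSON. step_arm: Moves the arm, as the interface text tells. Its arguments: {"type":"object","properties":{"deltas":{"type":"array"}},"required":["deltas"]}

```bash
mkdir -p pics
python3 - <<'E'
from cell import ctrl
import cv2
for n in ("scene","side","wrist"):
    im,d=ctrl.get_image(n); cv2.imwrite(f"pics/{n}0.png",im[:,:,::-1])
    import numpy as np; np.savez(f"pics/{n}0.npz",im=im,d=d,**ctrl.camera_info(n))
    print(n,ctrl.camera_info(n))
print(ctrl.read_state(),ctrl.finger_overhang)
E
```

```text
scene {'intrinsics': array([[598.02683709,   0.        , 316.59875429],
       [  0.        , 598.02683709, 235.68121176],
       [  0.        ,   0.        ,   1.        ]]), 'rvec': array([ 0.99223666, -2.24522853,  1.20330606]), 'tvec': array([ 268.99600887,  335.03796018, 1526.1072496 ])}
side {'intrinsics': array([[513.90027623,   0.        , 322.69192998],
       [  0.        , 513.90027623, 243.16310307],
       [  0.        ,   0.        ,   1.        ]]), 'rvec': array([ 2.26160356, -0.56753822,  0.23521069]), 'tvec': array([-513.01688294,  190.33540428, 1628.51677975])}
wrist {'intrinsics': array([[366.40097391,   0.        , 318.3064383 ],
       [  0.        , 366.40097391, 238.08961063],
       [  0.        ,   0.        ,   1.        ]]), 'rvec': array([-2.81048697e+00,  8.04913071e-04,  1.36602525e-03]), 'tvec': array([-649.31439384,  -41.06965441,  380.54641417])}
{'clock': 0.15, 'qpos': array([-0.06579333,  0.62916586,  0.03847527,  1.51813707, -0.02702746,
        0.99628415, -0.0200078 ]), 'qd': array([-0.00115353, -0.00141698,  0.00032866, -0.00251614, -0.0008136 ,
        0.00072199, -0.00077129]), 'tau': array([ 2.19518879e-03, -5.63800478e+01,  1.22790758e+00, -1.93650573e+01,
        1.11919764e-02,  7.40401709e-03, -1.44664841e-05]), 'eef_pos': array([6.49539426e+02, 2.06084100e-02, 2.38580337e+02]), 'tool_rot': array([-3.14011664e+00,  1.55266882e-06,  1.57074520e+00]), 'force': array([-0.11199323,  0.2465351 ,  0.49430736]), 'torque': array([-0.01600298, -0.02854748, -0.02155877]), 'width': 85.3841613825675} 8.0
```

View pics/scene0.png

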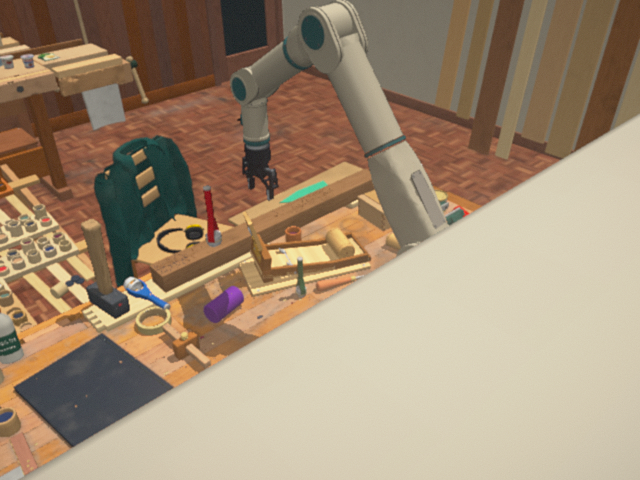

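View pics/side0.png

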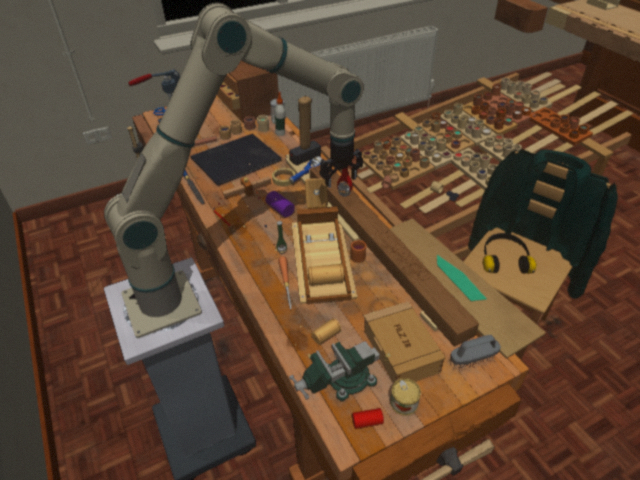

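View pics/wrist0.png

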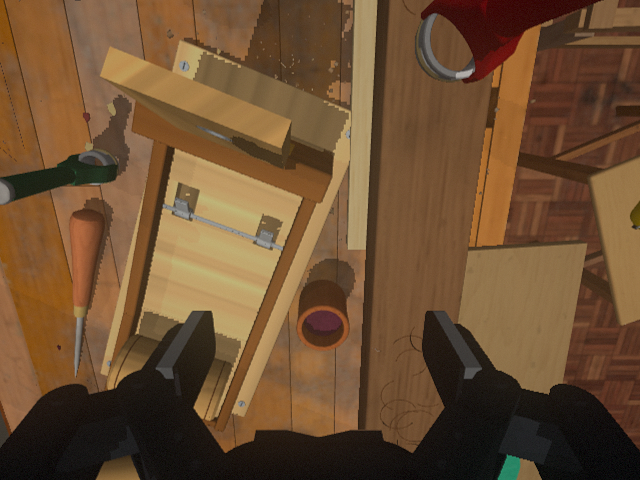

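```bash
cat > h.py <<'E'
import numpy as np,cv2
def load(f):
    z=np.load(f); return z['im'],z['d'],z['intrinsics'],cv2.Rodrigues(z['rvec'])[0],z['tvec'].ravel()
def cloud(im,d,K,R,t):
    v,u=np.mgrid[:480,:640]
    P=np.stack([(u-K[0,2])/K[0,0]*d,(v-K[1,2])/K[1,1]*d,d],-1)
    return (P-t)@R   # world
def ray(u,v,z,K,R,t):
    dr=R.T@np.array([(u-K[0,2])/K[0,0],(v-K[1,2])/K[1,1],1]); c=-R.T@t
    return c+dr*(z-c[2])/dr[2]
E
python3 - <<'E'
from h import *
a=load('pics/wrist0.npz');W=cloud(*a)
for (u,v) in [(185,66),(347,132),(106,360),(243,404),(175,155),(298,205),(150,290),(220,300),(215,270),(165,345),(225,350),(240,230),(200,190),(180,255),(105,80),(200,100),(285,145),(120,55),(85,220),(80,350),(95,175),(325,330),(240,170),(300,195),(140,125),(160,145),(60,300)]:
    print((u,v),W[v,u].round(1))
print('base corners z12')
for p in [(180,42),(350,125),(103,375),(240,415)]: print(ray(*p,12,*a[2:]).round(1))
E
```

```text
(185, 66) [529.5 123.8  10.6]
(347, 132) [676.6  66.6  11.3]
(106, 360) [ 399.4 -191.2   11.8]
(243, 404) [ 556.6 -254.7   13.3]
(175, 155) [525.   49.3  48.5]
(298, 205) [630.9   4.7  48.5]
(150, 290) [472.5 -92.2  26.6]
(220, 300) [ 545.7 -102.6   29. ]
(215, 270) [545.2 -66.   34. ]
(165, 345) [596.4   8.1 264.6]
(225, 350) [ 544.1 -168.8   23.5]
(240, 230) [574.9 -21.5  40.9]
(200, 190) [542.4  17.9  45.2]
(180, 255) [512.  -49.6  34.4]
(105, 80) [449.3 113.1  -0.5]
(200, 100) [602.8  89.  217.9]
(285, 145) [634.2  70.1 199.5]
(120, 55) [573.6 105.2 217.2]
(85, 220) [420.4 -15.5  27. ]
(80, 350) [ 364.9 -183.8    2.9]
(95, 175) [448.8  31.2  43.2]
(325, 330) [ 656.2 -130.8   41.9]
(240, 170) [593.7  45.5 110.4]
(300, 195) [636.1  27.4 110.3]
(140, 125) [527.5  76.2 110.6]
(160, 145) [520.9  59.3  67. ]
(60, 300) [ 352.8 -119.3   -1.6]
base corners z12
[527.8 142.8  12. ]
[679.2  72.9  12. ]
[ 391.9 -212.5   12. ]
[ 551.4 -273.1   12. ]
```

Run:
```python
import cv2
im=cv2.imread('pics/side0.png'); cv2.imwrite('pics/side0z.png',cv2.resize(im[180:350,240:400],None,fx=5,fy=3.5*1,interpolation=cv2.INTER_CUBIC))
im=cv2.imread('pics/wrist0.png'); cv2.imwrite('pics/wrist0z.png',cv2.resize(im[20:440,60:380],None,fx=1.42,fy=1.42,interpolation=cv2.INTER_CUBIC))
```

```text
(no output)
```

View pics/wrist0z.png

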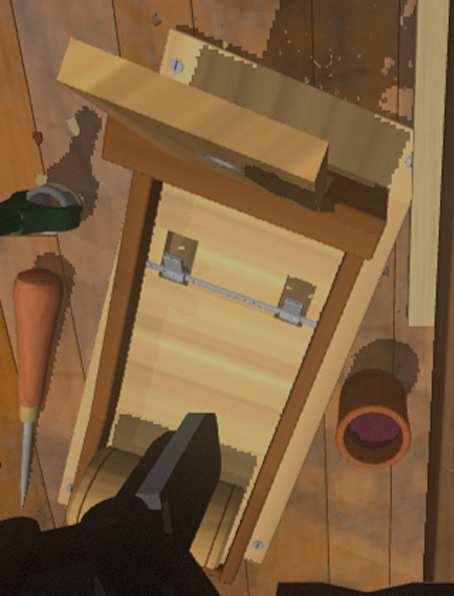

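View pics/side0z.png

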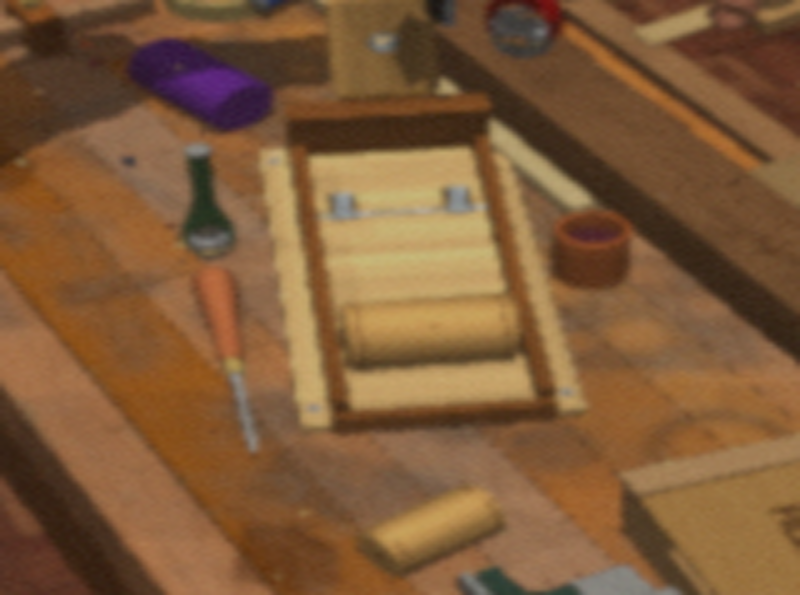

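Run:
```python
from h import *
for n,poly in (('wrist',[(172,160),(300,205),(225,325),(148,310)]),('side',[(303,225),(335,224),(340,262),(307,262)])):
    a=load(f'pics/{n}0.npz');W=cloud(*a)
    m=np.zeros((480,640),np.uint8);cv2.fillPoly(m,[np.array(poly)],1)
    P=W[(m>0)&(a[1]>0)]
    for _ in range(6):
        A=np.c_[P[:,:2],np.ones(len(P))];c=np.linalg.lstsq(A,P[:,2],rcond=None)[0];r=P[:,2]-A@c
        P=P[abs(r)<max(2*r.std(),1.5)]
    print(n,len(P),'std',r.std().round(2),'slope deg',np.degrees(np.arctan(np.hypot(*c[:2]))).round(2),'dir',np.degrees(np.arctan2(c[1],c[0])).round(2))
    print(' line z=24 offset: dist along dir', ((24-c[2])/np.hypot(*c[:2])).round(1))
    # lateral edges: by yaw hypothesis
    y=np.radians(69.3);ex=np.array([np.cos(y),np.sin(y)]);ey=np.array([-ex[1],ex[0]])
    d=a[1]>0;Q=W[d];res=Q[:,2]-(Q[:,:2]@c[:2]+c[2])
    s=Q[:,:2]@ex;l=Q[:,:2]@ey
    for s0 in range(-40+150,290,20):
        k=(s>s0)&(s<s0+20)&(l>-600)&(l<-300)
        b=k&(abs(res)<4); top=k&(abs(res-18)<4)
        print(s0, 'bed l',np.percentile(l[b],[1,99]).round(1) if b.sum()>20 else None,'cheek', np.sort(l[top])[[0,-1]].round(1) if top.sum() else None, [l[top&(l>-470)].mean().round(1),l[top&(l<-470)].mean().round(1)] if top.sum() else '')
```

```text
wrist 13633 std 0.62 slope deg 8.04 dir 68.24
 line z=24 offset: dist along dir 67.6
110 bed l [-587.4 -391.5] cheek [-600.  -459.1] [np.float64(-464.9), np.float64(-577.4)]
130 bed l [-587.9 -471. ] cheek [-599.9 -459.4] [np.float64(-464.8), np.float64(-573.3)]
150 bed l [-588.1 -471.1] cheek [-599.9 -459.4] [np.float64(-464.9), np.float64(-569.5)]
170 bed l [-588.4 -408.2] cheek [-600.  -400.1] [np.float64(-448.4), np.float64(-566.5)]
190 bed l [-588.8 -388. ] cheek [-600.  -387.1] [np.float64(-443.4), np.float64(-560.9)]
210 bed l [-588.8 -472. ] cheek [-599.9 -460.2] [np.float64(-465.4), np.float64(-561.9)]
230 bed l [-588.6 -472. ] cheek [-600.  -460.5] [np.float64(-465.4), np.float64(-556.5)]
250 bed l None cheek None 
270 bed l [-599.7 -563.8] cheek [-599.2 -565.4] [np.float64(nan), np.float64(-583.2)]
side 1092 std 2.73 slope deg 7.83 dir 69.67
 line z=24 offset: dist along dir 52.1
110 bed l [-586.2 -391.5] cheek [-599.4 -458.9] [np.float64(-464.5), np.float64(-594.1)]
130 bed l [-588.  -474.2] cheek [-598.7 -458.6] [np.float64(-464.2), np.float64(-593.7)]
150 bed l [-587.8 -472.8] cheek [-598.9 -459.4] [np.float64(-463.6), np.float64(-584.7)]
170 bed l [-587.9 -382.6] cheek [-599.4 -386.7] [np.float64(-428.8), np.float64(-577.6)]
190 bed l [-587.8 -453.5] cheek [-599.  -460.1] [np.float64(-463.6), np.float64(-570.8)]
210 bed l [-589.  -475.9] cheek [-599.9 -459.4] [np.float64(-465.4), np.float64(-584.7)]
230 bed l [-587.6 -460.6] cheek [-599.1 -461. ] [np.float64(-464.4), np.float64(-572.8)]
250 bed l [-588.7 -473.2] cheek [-598.1 -462.9] [np.float64(-467.1), np.float64(-535.1)]
270 bed l None cheek None <stdin>:18: RuntimeWarning: Mean of empty slice.
  ret = ret.dtype.type(ret / rcount)
```

Run:
```python
from h import *
for n in ('wrist','side'):
    a=load(f'pics/{n}0.npz');W=cloud(*a);Q=W[a[1]>0]
    y=np.radians(68.6);ex=np.array([np.cos(y),np.sin(y)]);ey=np.array([-ex[1],ex[0]])
    s=Q[:,:2]@ex;l=Q[:,:2]@ey
    # bed strip, lateral -585..-480
    f=(s>100)&(s<270)&(l>-590)&(l<-475)
    pl=np.tan(np.radians(8))
    z0=None
    k=f&(Q[:,2]<60)&(Q[:,2]>25)&(s>130)&(s<250)
    print(n,'foot s from bed z', np.median(s[k]-(Q[k,2]-24)/pl).round(1))
    bed=k
    for s0 in range(120,260,20):
        b=k&(s>s0)&(s<s0+20)
        r=Q[:,2]-24-(s-65)*pl
        kk=(s>s0)&(s<s0+20)&(l>-620)&(l<-430)&(abs(r)<4)
        ll=l[kk]; print(s0,(np.percentile(ll[(ll<-500)&(ll>-605)],1)).round(1),np.percentile(ll[(ll>-560)&(ll<-455)],99).round(1))
    t=(Q[:,2]>107)&(Q[:,2]<116)&(s>240)&(s<320)&(l>-620)&(l<-440)
    print(' stop top s',np.percentile(s[t],[1,50,99]).round(1),'l',np.percentile(l[t],[1,99]).round(1),'z',np.percentile(Q[t,2],[1,99]).round(1))
    t=(Q[:,2]>190)&(Q[:,2]<230)&(s>240)&(s<360)&(l>-620)&(l<-440)
    print(' leaf top s',np.percentile(s[t],[1,50,99]).round(1),'l',np.percentile(l[t],[1,99]).round(1),'z',np.percentile(Q[t,2],[1,99]).round(1))
    t=(Q[:,2]>125)&(Q[:,2]<225)&(s>240)&(s<360)&(l>-570)&(l<-500)
    for z in range(130,225,10):
        q=t&(abs(Q[:,2]-z)<5)
        if q.sum(): print('  leaf z',z,np.percentile(s[q],[2,50,98]).round(1),q.sum())
    # blank: points high in infeed
    t=(Q[:,2]>50)&(Q[:,2]<95)&(s>-170)&(s<150)&(l>-590)&(l<-470)
    print(' blank', t.sum(), np.percentile(Q[t,2],[2,50,99]).round(1) if t.sum() else '', np.percentile(s[t],[1,50,99]).round(1),np.percentile(l[t],[1,99]).round(1))
    if n=='side': np.save('pics/bl.npy',np.c_[s[t],l[t],Q[t,2]])
```

```text
wrist foot s from bed z 63.4
120 -586.4 -469.0
140 -586.3 -469.1
160 -586.5 -469.1
180 -586.5 -469.2
200 -586.4 -469.2
220 -586.4 -469.1
240 -586.2 -469.1
 stop top s [256.7 265.5 280.1] l [-597.7 -459.1] z [108.3 113.4]
 leaf top s [290.2 301.5 308.6] l [-564.9 -491.6] z [191.7 220.1]
  leaf z 130 [273.5 274.8 283. ] 140
  leaf z 140 [275.9 277.3 286.1] 171
  leaf z 150 [278.5 279.7 288.1] 173
  leaf z 160 [281.  282.3 291.1] 220
  leaf z 170 [283.5 284.9 293.8] 283
  leaf z 180 [286.  287.5 296.9] 262
  leaf z 190 [288.5 289.8 298.5] 338
  leaf z 200 [291.  292.4 301.2] 420
  leaf z 210 [293.5 294.9 307.3] 518
  leaf z 220 [296.5 302.6 308.5] 5442
 blank 2511 [50.9 73.8 83.8] [  1.4  33.8 140.6] [-589.  -472.4]
side foot s from bed z 62.8
120 -585.3 -471.9
140 -586.4 -470.4
160 -586.2 -471.4
180 -585.8 -455.9
200 -585.1 -472.3
220 -586.4 -457.0
240 -584.8 -471.9
 stop top s [248.  264.9 280.4] l [-596.7 -458.4] z [107.3 115.8]
 leaf top s [284.9 293.4 311. ] l [-559.9 -491.3] z [190.4 222. ]
  leaf z 130 [265.  273.1 279.8] 51
  leaf z 140 [268.7 277.5 286. ] 57
  leaf z 150 [269.9 278.5 288.2] 47
  leaf z 160 [274.9 282.5 296.2] 56
  leaf z 170 [277.2 284.7 290.5] 46
  leaf z 180 [279.7 288.  294.1] 49
  leaf z 190 [279.6 288.7 296.5] 54
  leaf z 200 [284.7 292.4 298.3] 42
  leaf z 210 [287.3 294.5 311. ] 57
  leaf z 220 [288.5 296.2 308.4] 35
 blank 596 [51.1 76.  87.4] [-20.9  -5.7 124.3] [-587.1 -471.7]
```

Run:
```python
from h import *
from scipy.optimize import least_squares
B=np.load('pics/bl.npy')
for lo,hi in ((-585,-560),(-560,-530),(-530,-500),(-500,-475),(-585,-475)):
    P=B[(B[:,1]>lo)&(B[:,1]<hi)&(B[:,0]<60)&(B[:,2]>55)]
    f=least_squares(lambda p:np.hypot(P[:,0]-p[0],P[:,2]-54)-30,[0],loss='soft_l1')
    print(lo,len(P),f.x,np.abs(f.fun).mean(), P[:,0].min())
```

```text
-585 105 [12.82876899] 2.68558858332687 -22.024048796387206
-560 148 [11.14629935] 2.2353821084446994 -21.751574267182328
-530 151 [11.13677467] 2.52517924610075 -24.343016117975143
-500 120 [12.09200645] 2.774220711543805 -20.784874374471453
-585 524 [11.61085682] 2.5590808507557843 -24.343016117975143
```

Emit:
step_arm([
  [[0,-20,-28,0,0,0,-0.04],[0,-20,-28,0,0,0,-0.04],[0,-20,-28,0,0,0,-0.04],[0,-20,-28,0,0,0,-0.04],[0,-20,-28,0,0,0,-0.04],[0,-20,-28,0,0,0,-0.04],[0,-20,-28,0,0,0,-0.04],[0,-20,-28,0,0,0,-0.04],[0,-20,-28,0,0,0,-0.0535],[0,0,0,0,0,0,0]],
])

```text
clock: 0.98
eef_pos: [464.5, -259.2, 239.5]
tool_rot: [-3.14, 0.005, 1.185]
force: [-0.6, -0.2, 0.3]
width: 0.5
```

Run:
```python
from cell import ctrl
import cv2,numpy as np
n="wrist";ci=ctrl.camera_info(n);im,d=ctrl.get_image(n); cv2.imwrite(f"pics/{n}1.png",im[:,:,::-1]);np.savez(f"pics/{n}1.npz",im=im,d=d,**ci)
from h import *
from scipy.optimize import least_squares
a=load('pics/wrist1.npz');W=cloud(*a);Q=W[a[1]>0]
y=np.radians(68.6);ex=np.array([np.cos(y),np.sin(y)]);ey=np.array([-ex[1],ex[0]])
s=Q[:,:2]@ex;l=Q[:,:2]@ey
for lo,hi in ((-585,-560),(-560,-530),(-530,-500),(-500,-475)):
    k=(l>lo)&(l<hi)&(s>-35)&(s<60)&(Q[:,2]>50)&(Q[:,2]<90)
    S,Z=s[k],Q[k,2]
    print(lo,k.sum(),least_squares(lambda p:np.hypot(S-p[0],Z-p[1])-30,[10,54],loss='soft_l1').x if k.sum()>10 else '')
```

```text
-585 2132 [12.89925023 53.20101373]
-560 3035 [12.63856665 53.27631425]
-530 3029 [12.24375924 53.25927654]
-500 2510 [11.90745134 53.25226298]
```

View pics/wrist1.png

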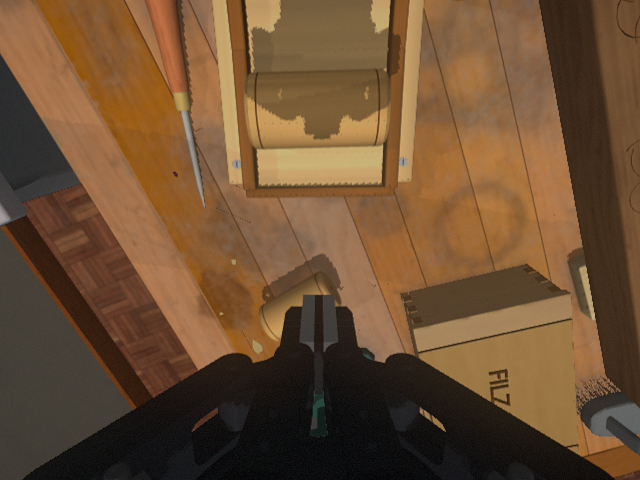

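Run:
```python
from h import *
a=load('pics/wrist1.npz')
for p in [(290,300),(265,330),(330,280),(317,195)]: print(p,ray(*p,20,*a[2:]).round(0))
W=cloud(*a)
for p in [(285,300),(310,318),(310,300),(325,318)]: print(p,W[p[1],p[0]].round(0))
```

```text
(290, 300) [ 394. -349.   20.]
(265, 330) [ 353. -373.   20.]
(330, 280) [ 443. -343.   20.]
(317, 195) [ 465. -253.   20.]
(285, 300) [ 393. -341.   32.]
(310, 318) [ 466. -248.  253.]
(310, 300) [ 466. -247.  240.]
(325, 318) [ 471. -249.  254.]
```

Emit:
step_arm([
  [[0,5,12,-20,0,0,0],[0,5,12,-20,0,0,0],[0,0,0,-25,0,0,0],[0,0,0,-25,0,0,0],[0,0,0,-25,0,0,0],[0,0,0,-25,0,0,0]],
])

```text
clock: 1.53
eef_pos: [480.8, -226.6, 98.1]
tool_rot: [3.141, -0.001, 1.199]
force: [-0.3, -0.1, 0.0]
width: -0.2
```

Emit:
step_arm([
  [[0,-4,-4,-8,0,0,0],[0,0,0,-16,0,0,0],[0,0,0,-14,0,0,0],[0,0,0,0,0,0,0],[0,0,0,0,0,0,0]],
])

```text
clock: 1.95
eef_pos: [475.9, -231.7, 61.4]
tool_rot: [-3.141, -0.0, 1.198]
force: [0.4, -0.0, 0.4]
width: -0.1
```

```bash
cat > st.py <<'E'
from cell import ctrl
import numpy as np
def st():
    r=ctrl.read_state();p=r['eef_pos'];y=np.radians(68.6);c,s=np.cos(y),np.sin(y)
    F=r['force'];print('t',round(r['clock'],2),'s',round(p[0]*c+p[1]*s,1),'l',round(-p[0]*s+p[1]*c+527.8,1),'z',round(p[2],1),'Fs',round(F[0]*c+F[1]*s,2),'Fl',round(-F[0]*s+F[1]*c,2),'Fz',round(F[2],2),'rot',r['tool_rot'].round(3))
E
python3 -c "from st import *;st()"
```

```text
t 1.95 s -42.1 l 0.1 z 61.4 Fs 0.11 Fl -0.38 Fz 0.38 rot [-3.141 -0.     1.198]
```

Emit:
step_arm([
  [[0,0,0,-11,0,0,0],[0,0,0,0,0,0,0],[0,1.8,4.7,0,0,0,0],[0,1.8,4.7,0,0,0,0],[0,1.8,4.7,0,0,0,0],[0,1.1,2.8,0,0,0,0],[0,1.1,2.8,0,0,0,0],[0,1.1,2.8,0,0,0,0],[0,1.1,2.8,0,0,0,0],[0,1.1,2.8,0,0,0,0]],
])

```text
clock: 2.78
eef_pos: [487.0, -203.6, 50.4]
tool_rot: [3.142, -0.0, 1.197]
force: [-1.1, -0.0, -0.7]
width: 0.4
```

Run:
```python
from st import *;st()
import cv2
im,d=ctrl.get_image("wrist");cv2.imwrite("pics/wrist2.png",im[:,:,::-1])
im,d=ctrl.get_image("side");cv2.imwrite("pics/side2.png",cv2.resize(im[160:350,240:400],None,fx=4,fy=3,interpolation=cv2.INTER_CUBIC)[:,:,::-1])
st()
```

```text
t 2.78 s -11.8 l 0.1 z 50.4 Fs -0.41 Fl 1.03 Fz -0.73 rot [ 3.142 -0.     1.197]
t 2.88 s -11.4 l 0.1 z 50.3 Fs 0.1 Fl -0.68 Fz 0.41 rot [-3.142 -0.     1.198]
```

View pics/wrist2.png

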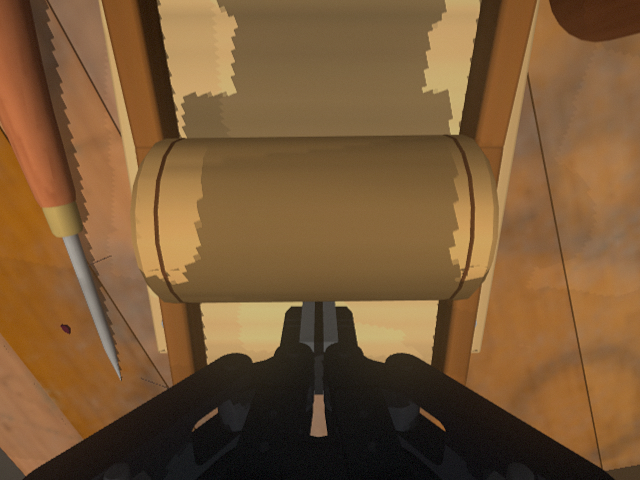

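View pics/side2.png

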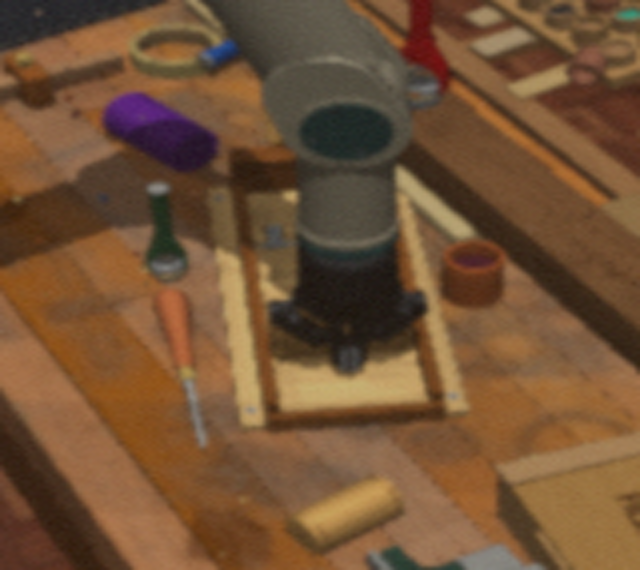

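Run:
```python
from st import *
r=ctrl.read_state();print(r['qpos'].round(3));ci=ctrl.camera_info('wrist');import cv2
R=cv2.Rodrigues(ci['rvec'])[0];print((-R.T@ci['tvec']-r['eef_pos']).round(1), R[2])
```

```text
[ 0.286  0.753  0.086  2.001 -0.155  0.394  0.119]
[ 30.6  78.6 134.1] [-0.11807005 -0.30230261 -0.94587134]
```

Run:
```python
from st import *
from h import *
import time
a=load('pics/wrist1.npz');W=cloud(*a)
C=-a[3].T@a[4]
y=np.radians(68.6);ex=np.array([np.cos(y),np.sin(y)]);ey=np.array([-ex[1],ex[0]])
tcp=C-np.array([30.6,78.6,134.1]) 
print(tcp)
for p in [(240,370),(160,400),(60,470),(10,478),(400,370),(580,470),(320,300),(305,300),(290,315),(320,478),(305,345)]:
    q=W[p[1],p[0]]-tcp;print(p,'s',(q[:2]@ex).round(0),'l',(q[:2]@ey).round(0),'z',q[2].round(0),a[1][p[1],p[0]])
```

```text
[ 465.9285348  -259.02296534  238.98409124]
(240, 370) s 12.0 l 24.0 z 45.0 108.57981
(160, 400) s 13.0 l 43.0 z 57.0 96.3948
(60, 470) s 12.0 l 57.0 z 76.0 78.84093
(10, 478) s -820.0 l 826.0 z -568.0 965.3685
(400, 370) s 11.0 l -23.0 z 44.0 108.54728
(580, 470) s 13.0 l -53.0 z 78.0 76.58851
(320, 300) s 11.0 l 1.0 z 0.0 150.73419
(305, 300) s 11.0 l 7.0 z 1.0 149.8244
(290, 315) s 6.0 l 13.0 z 5.0 147.9087
(320, 478) s 11.0 l 1.0 z 78.0 77.13216
(305, 345) s 12.0 l 6.0 z 32.0 120.20897
```

Emit:
step_arm([
  [[0,-4,-10,10,0,0,0],[0,-4,-10,20,0,0,0],[0,0,0,20,0,0,0.12],[0,0,0,0,0,0,0.12],[0,0,0,0,0,0,0.12],[0,0,0,0,0,0,0.12],[0,0,0,0,0,0,0.12],[0,0,0,0,0,0,0.12],[0,0,0,0,0,0,0.12],[0,0,0,0,0,0,0.12]],
])

```text
clock: 3.72
eef_pos: [478.3, -225.6, 101.1]
tool_rot: [-3.141, 0.001, 2.162]
force: [-0.1, 0.0, 0.5]
width: -0.1
```

Emit:
step_arm([
  [[0,0,0,0,0,0,0.12],[0,0,0,0,0,0,0.12],[0,0,0,0,0,0,0.12],[0,0,0,0,0,0,0.12],[0,0,0,0,0,0,0.12],[0,0,0,0,0,0,0],[0,0,0,0,0,0,0]],
])

```text
clock: 4.3
eef_pos: [478.4, -225.3, 100.7]
tool_rot: [-3.141, 0.0, 2.752]
force: [-0.2, -0.3, 0.3]
width: -0.3
```

Run:
```python
from st import *
from h import *
st();print(ctrl.read_state()['qpos'].round(2))
n="wrist";ci=ctrl.camera_info(n);im,d=ctrl.get_image(n); cv2.imwrite(f"pics/{n}3.png",im[:,:,::-1]);np.savez(f"pics/{n}3.npz",im=im,d=d,**ci)
n="side";im,d=ctrl.get_image(n); cv2.imwrite(f"pics/{n}3.png",im[:,:,::-1])
```

```text
t 4.3 s -35.2 l 0.2 z 100.7 Fs -0.39 Fl 0.04 Fz 0.33 rot [-3.141  0.     2.752]
[ 0.6   0.68 -0.32  1.97  0.39  0.55  1.19]
```

View pics/wrist3.png

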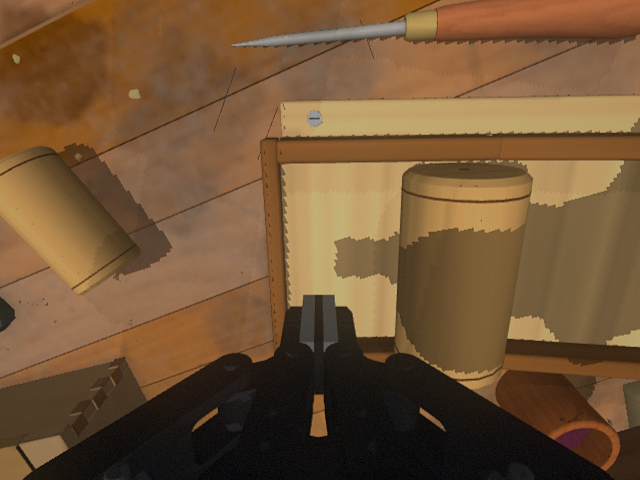

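View pics/side3.png

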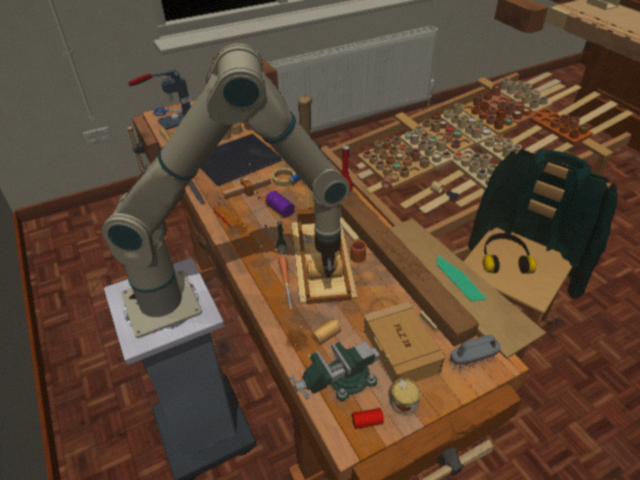

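```bash
cat > bl.py <<'E'
from st import *
from h import *
from scipy.optimize import least_squares
def blank(n,save=None):
    ci=ctrl.camera_info(n);im,d=ctrl.get_image(n)
    if save: cv2.imwrite(f"pics/{save}.png",im[:,:,::-1])
    return im,d,fit(cloud(im,d,ci['intrinsics'],cv2.Rodrigues(ci['rvec'])[0],ci['tvec'].ravel())[d>0])
def fit(Q,g=(-20,260)):
    y=np.radians(68.6);ex=np.array([np.cos(y),np.sin(y)]);ey=np.array([-ex[1],ex[0]])
    s=Q[:,:2]@ex;l=Q[:,:2]@ey+527.8
    out=[]
    for lo,hi in ((30,53),(-53,-30)):
        k=(l>lo)&(l<hi)&(s>g[0])&(s<g[1])&(Q[:,2]>24+np.maximum(0,s-62.5)*.14+25)&(Q[:,2]<110)
        S,Z=s[k],Q[k,2]
        if len(S)>30:
            f=least_squares(lambda p:np.hypot(S-p[0],Z-p[1])-30,[np.median(S),np.median(Z)-25],loss='soft_l1'); out.append((lo,len(S),f.x.round(1)))
    print(out)
    return out
E
python3 - <<'E'
from bl import *
a=load('pics/wrist3.npz');fit(cloud(*a)[a[1]>0],(0,110))
E
```

```text
[(30, 6386, array([38.1, 53.3])), (-53, 2651, array([39.1, 53.3]))]
```

Emit:
step_arm([
  [[0,0,0,-19,0,0,0],[0,0,0,-19,0,0,0],[0,0,0,-19,0,0,0],[0,2.2,5.6,0,0,0,0],[0,2.2,5.6,0,0,0,0],[0,2.2,5.6,0,0,0,0],[0,1.1,2.8,0,0,0,0],[0,1.1,2.8,0,0,0,0],[0,1.1,2.8,0,0,0,0],[0,1.1,2.8,0,0,0,0]],
])

```text
clock: 5.23
eef_pos: [490.3, -195.9, 43.9]
tool_rot: [-3.141, 0.001, 2.757]
force: [-0.2, -0.6, 0.2]
width: -0.4
```

Emit:
step_arm([
  [[0,1.1,2.8,0,0,0,0],[0,1.1,2.8,0,0,0,0],[0,1.1,2.8,0,0,0,0],[0,1.1,2.8,0,0,0,0]],
])

```text
clock: 5.57
eef_pos: [494.5, -184.8, 43.5]
tool_rot: [-3.141, 0.0, 2.757]
force: [-0.8, -1.1, 2.4]
width: -0.2
```

Run:
```python
from bl import *
st(); blank('wrist','wrist4');st()
```

```text
t 5.57 s 8.4 l -0.0 z 43.5 Fs -1.29 Fl 0.37 Fz 2.39 rot [-3.141  0.     2.757]
[(30, 12797, array([52.2, 53.3]))]
t 5.62 s 9.3 l -0.0 z 43.5 Fs 0.56 Fl 0.1 Fz -0.6 rot [3.141 0.    2.758]
```

View pics/wrist4.png

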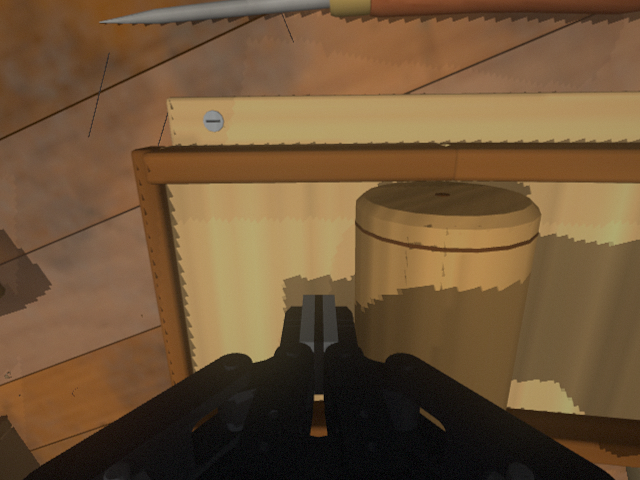

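Emit:
step_arm([
  [[0,1.6,4.2,0,0,0,0],[0,1.6,4.2,0,0,0,0],[0,1.6,4.2,0.6,0,0,0],[0,1.6,4.2,0.6,0,0,0],[0,1.6,4.2,0.6,0,0,0],[0,1.6,4.2,0.6,0,0,0],[0,1.6,4.2,0.6,0,0,0],[0,1.6,4.2,0.6,0,0,0],[0,1.6,4.2,0.6,0,0,0],[0,1.6,4.2,0.6,0,0,0]],
])

```text
clock: 6.45
eef_pos: [510.1, -144.0, 48.6]
tool_rot: [-3.139, 0.0, 2.756]
force: [-1.4, -4.7, 6.5]
width: -0.3
```

Run:
```python
from bl import *
st(); blank('wrist','wrist5');st()
```

```text
t 6.45 s 52.1 l 0.3 z 48.6 Fs -4.89 Fl -0.38 Fz 6.5 rot [-3.139  0.     2.756]
[(30, 12857, array([96.4, 58.5]))]
t 6.5 s 53.5 l 0.2 z 48.8 Fs -2.66 Fl -0.17 Fz 5.38 rot [-3.141e+00  1.000e-03  2.757e+00]
```

Emit:
step_arm([
  [[0,1.6,4.2,0.6,0,0,0],[0,1.6,4.2,0.6,0,0,0],[0,1.6,4.2,0.6,0,0,0],[0,1.6,4.2,0.6,0,0,0],[0,1.6,4.2,0.6,0,0,0],[0,1.6,4.2,0.6,0,0,0],[0,1.6,4.2,0.6,0,0,0],[0,1.6,4.2,0.6,0,0,0],[0,1.6,4.2,0.6,0,0,0],[0,1.6,4.2,0.6,0,0,0]],
])

```text
clock: 7.33
eef_pos: [526.1, -102.4, 54.8]
tool_rot: [-3.139, 0.001, 2.756]
force: [-2.7, -5.8, 8.8]
width: 0.1
```

Run:
```python
from bl import *
st(); blank('wrist','wrist6');st()
```

```text
t 7.33 s 96.6 l 0.6 z 54.8 Fs -6.36 Fl 0.36 Fz 8.82 rot [-3.139e+00  1.000e-03  2.756e+00]
[(30, 12832, array([141. ,  64.8]))]
t 7.38 s 98.0 l 0.5 z 54.9 Fs -4.35 Fl 0.09 Fz 9.14 rot [-3.140e+00  1.000e-03  2.757e+00]
```

View pics/wrist6.png

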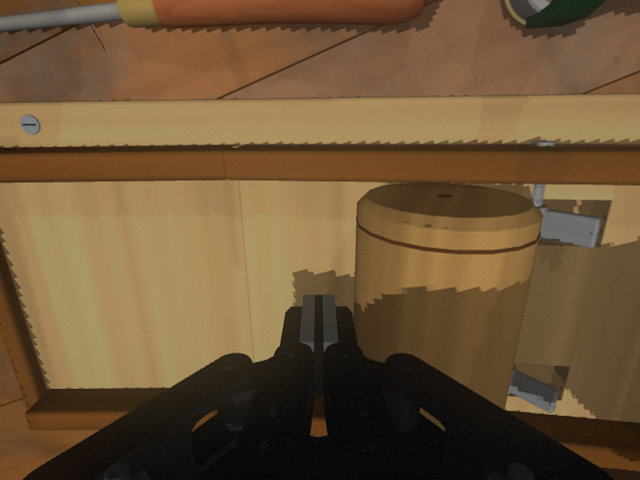

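Emit:
step_arm([
  [[0,1.6,4.2,0.6,0,0,0],[0,1.6,4.2,0.6,0,0,0],[0,1.6,4.2,0.6,0,0,0],[0,1.6,4.2,0.6,0,0,0],[0,1.6,4.2,0.6,0,0,0],[0,1.6,4.2,0.6,0,0,0],[0,1.6,4.2,0.6,0,0,0],[0,1.6,4.2,0.6,0,0,0],[0,1.6,4.2,0.6,0,0,0],[0,1.6,4.2,0.6,0,0,0]],
])

```text
clock: 8.22
eef_pos: [541.9, -61.3, 61.0]
tool_rot: [-3.138, 0.001, 2.755]
force: [-3.3, -6.3, 11.0]
width: -0.1
```

Run:
```python
from bl import *
st(); blank('wrist','wrist7');st()
im,d=ctrl.get_image("side");cv2.imwrite("pics/side7.png",cv2.resize(im[130:340,220:420],None,fx=3,fy=2.8,interpolation=cv2.INTER_CUBIC)[:,:,::-1])
```

```text
t 8.22 s 140.6 l 0.9 z 61.0 Fs -7.1 Fl 0.77 Fz 11.04 rot [-3.138e+00  1.000e-03  2.755e+00]
[(30, 12801, array([184.9,  70.9])), (-53, 1433, array([229.6,  83.4]))]
t 8.27 s 142.3 l 0.8 z 61.1 Fs -5.08 Fl -0.58 Fz 8.99 rot [-3.139e+00  1.000e-03  2.756e+00]
```

View pics/wrist7.png

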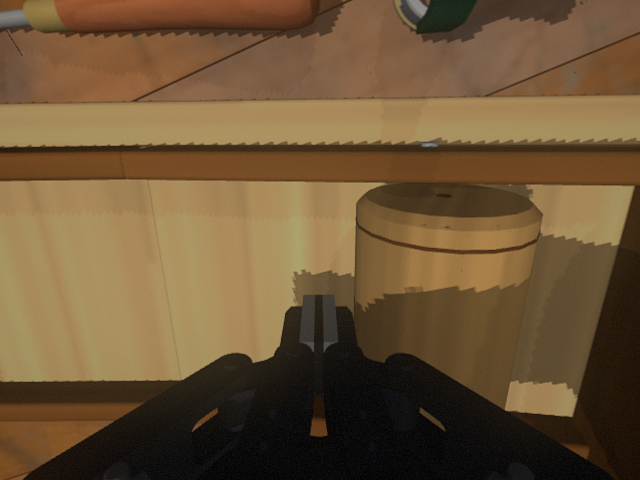

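View pics/side7.png

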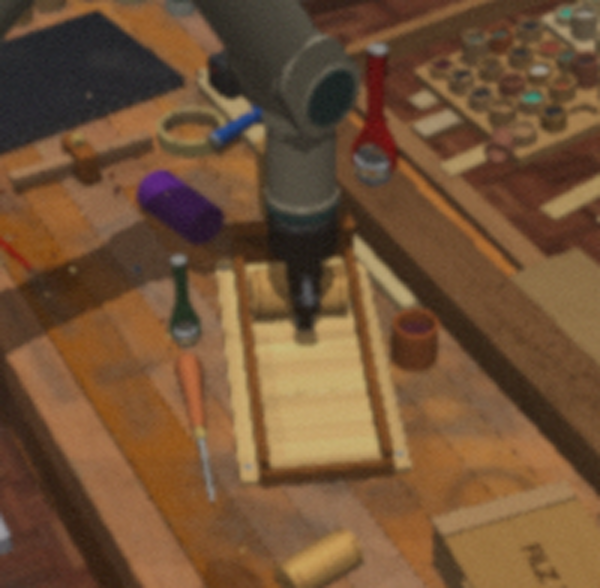

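Emit:
step_arm([
  [[0,1.6,4.2,0.6,0,0,0],[0,1.6,4.2,0.6,0,0,0],[0,1.6,4.2,0.6,0,0,0],[0,1.6,4.2,0.6,0,0,0],[0,1.6,4.2,0.6,0,0,0],[0,1.6,4.2,0.6,0,0,0],[0,1.6,4.2,0.6,0,0,0],[0,1.1,2.8,0.4,0,0,0],[0,1.1,2.8,0.4,0,0,0]],
])

```text
clock: 9.07
eef_pos: [555.6, -26.1, 66.2]
tool_rot: [-3.138, 0.001, 2.755]
force: [-2.6, -7.1, 12.3]
width: -0.1
```

Run:
```python
from bl import *
st(); blank('wrist','wrist8');st()
```

```text
t 9.07 s 178.4 l 1.0 z 66.2 Fs -7.6 Fl -0.2 Fz 12.27 rot [-3.138e+00  1.000e-03  2.755e+00]
[(30, 17538, array([226.4,  77.8])), (-53, 62, array([229.8,  80.6]))]
t 9.12 s 179.4 l 0.9 z 66.3 Fs -5.68 Fl 0.23 Fz 11.19 rot [-3.139e+00  1.000e-03  2.756e+00]
```

View pics/wrist8.png

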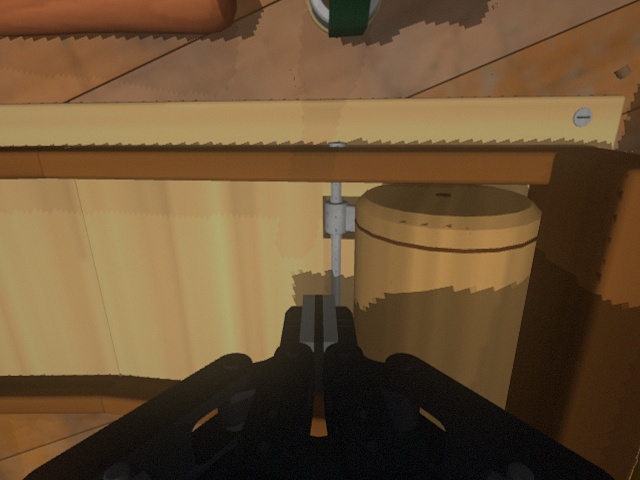

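Emit:
step_arm([
  [[0,0.9,2.3,0.3,0,0,0],[0,0.9,2.3,0.3,0,0,0],[0,0.9,2.3,0.3,0,0,0]],
])

```text
clock: 9.37
eef_pos: [558.1, -19.8, 67.2]
tool_rot: [-3.137, 0.001, 2.755]
force: [-4.5, -7.4, 14.0]
width: -0.0
```

Emit:
step_arm([
  [[0,0.7,1.9,0.2,0,0,0]],
])

```text
clock: 9.45
eef_pos: [558.5, -18.9, 67.3]
tool_rot: [-3.136, 0.001, 2.755]
force: [-5.0, -11.8, 13.8]
width: 0.1
```

Run:
```python
from bl import *
st(); blank('wrist','wrist9');st()
```

```text
t 9.45 s 186.1 l 0.9 z 67.3 Fs -12.84 Fl 0.39 Fz 13.85 rot [-3.136e+00  1.000e-03  2.755e+00]
[(30, 16351, array([231.4,  77.8]))]
t 9.5 s 186.1 l 0.9 z 67.3 Fs -10.31 Fl -0.94 Fz 10.97 rot [-3.136e+00  1.000e-03  2.755e+00]
```

View pics/wrist9.png

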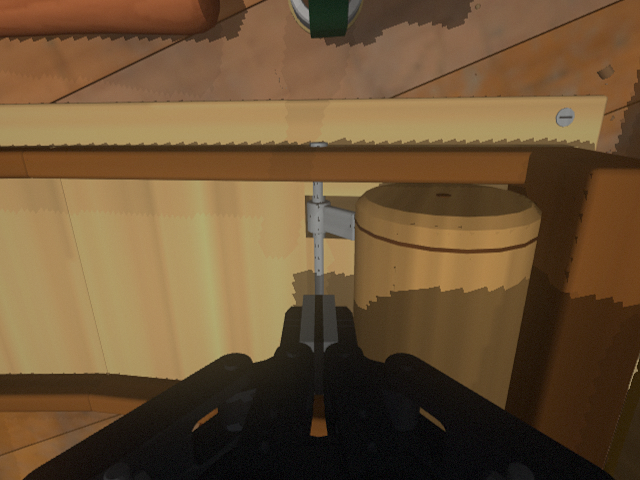

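Emit:
step_arm([
  [[0,0.4,0.9,0,0,0,0],[0,0,0,0,0,0,0],[0,0,0,0,0,0,0]],
])

```text
clock: 9.75
eef_pos: [558.5, -19.0, 67.3]
tool_rot: [-3.135, 0.001, 2.754]
force: [-3.6, -10.9, 14.1]
width: -0.1
```

Run:
```python
from bl import *
st(); ci=ctrl.camera_info('wrist'); im,d,_=blank('wrist','wrist10');st()
W=cloud(im,d,ci['intrinsics'],cv2.Rodrigues(ci['rvec'])[0],ci['tvec'].ravel())
y=np.radians(68.6);ex=np.array([np.cos(y),np.sin(y)]);ey=np.array([-ex[1],ex[0]])
for p in [(316,215),(325,218),(332,221),(340,222),(346,223),(350,224),(200,250),(318,260)]:
    q=W[p[1],p[0]];s=q[:2]@ex;print(p,'s',s.round(1),'l',(q[:2]@ey+527.8).round(1),'above bed',(q[2]-24-(s-62.5)*np.tan(np.radians(8))).round(1))
```

```text
t 9.75 s 186.1 l 0.9 z 67.3 Fs -11.48 Fl -0.62 Fz 14.12 rot [-3.135e+00  1.000e-03  2.754e+00]
[(30, 16416, array([231.4,  77.8]))]
t 9.8 s 186.1 l 0.9 z 67.3 Fs -10.91 Fl 0.52 Fz 13.85 rot [-3.135  0.     2.754]
(316, 215) s 185.9 l 41.6 above bed 2.2
(325, 218) s 189.9 l 40.8 above bed 4.0
(332, 221) s 192.9 l 40.4 above bed 7.2
(340, 222) s 196.2 l 40.7 above bed 9.3
(346, 223) s 198.5 l 41.4 above bed 12.7
(350, 224) s 200.1 l 41.2 above bed 13.4
(200, 250) s 128.6 l 21.8 above bed 0.4
(318, 260) s 186.5 l 19.6 above bed 1.4
```

Emit:
step_arm([
  [[0,-0.5,-1.2,0,0,0,0],[0,-0.5,-1.2,0,0,0,0],[0,-0.5,-1.2,0,0,0,0],[0,-0.5,-1.2,0,0,0,0],[0,-0.5,-1.2,0,0,0,0],[0,-0.5,-1.2,0,0,0,0],[0,-0.5,-1.2,0,0,0,0],[0,-0.5,-1.2,0,0,0,0],[0,-0.5,-1.2,0,0,0,0],[0,-0.5,-1.2,0,0,0,0]],
])

```text
clock: 10.63
eef_pos: [554.0, -25.7, 65.8]
tool_rot: [-3.142, -0.001, 2.758]
force: [-0.1, -0.3, -0.1]
width: -0.1
```

Emit:
step_arm([
  [[0,-0.7,-1.8,0,0,0,0],[0,-0.7,-1.8,0,0,0,0],[0,-0.7,-1.8,0,0,0,0],[0,0,0,0,0,0,0],[0,0,0,0,0,0,0]],
])

```text
clock: 11.05
eef_pos: [552.3, -31.5, 66.2]
tool_rot: [-3.142, -0.0, 2.757]
force: [0.2, -0.0, 1.6]
width: -0.1
```

Run:
```python
from bl import *
st(); ci=ctrl.camera_info('wrist'); im,d,_=blank('wrist','wrist11');st()
```

```text
t 11.05 s 172.2 l 2.0 z 66.2 Fs 0.04 Fl -0.22 Fz 1.64 rot [-3.142 -0.     2.757]
[(30, 18069, array([228.7,  78.3])), (-53, 156, array([229.7,  81.7]))]
t 11.1 s 172.4 l 2.0 z 66.2 Fs 0.18 Fl -0.84 Fz 0.47 rot [3.141 0.    2.757]
```

View pics/wrist11.png

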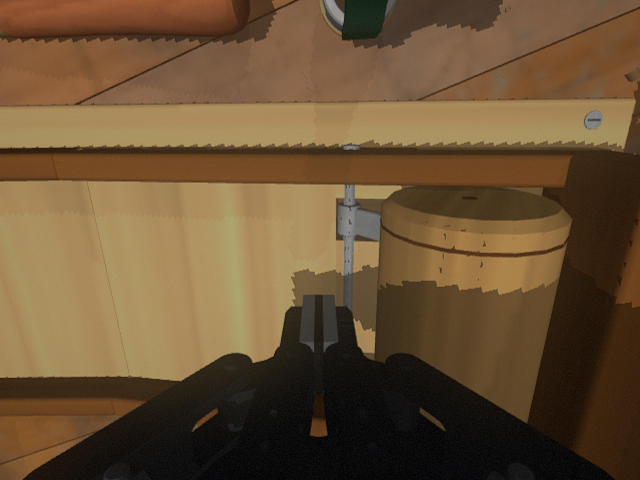

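Run:
```python
from h import *
y=np.radians(68.6);ex=np.array([np.cos(y),np.sin(y)]);ey=np.array([-ex[1],ex[0]])
for n in('wrist','side','scene'):
    a=load(f'pics/{n}0.npz');W=cloud(*a);im=a[0].astype(int)
    m=(im[:,:,0]>90)&(im[:,:,1]<40)&(im[:,:,2]<50)&(a[1]>0)
    P=W[m];P=P[(P[:,0]>300)&(P[:,0]<950)&(abs(P[:,1])<450)]
    print(n,len(P),np.percentile(P,[2,50,98],axis=0).round(0) if len(P) else '')
    s=W[...,:2]@ex;l=W[...,:2]@ey+527.8
    k=(s>285)&(s<480)&(abs(l)<110)&(W[...,2]>60)&(a[1]>0)
    k2=k&(W[...,2]<260)
    print('  tall behind',k2.sum(),np.percentile(np.c_[s[k2],l[k2],W[k2][:,2]],[1,50,99],axis=0).round(0) if k2.sum() else '')
```

```text
wrist 636 [[728. 105. 132.]
 [747. 113. 149.]
 [758. 132. 173.]]
  tall behind 18063 [[ 286. -110.   64.]
 [ 320.  -75.  175.]
 [ 405.   35.  220.]]
side 38 [[308. 103.   1.]
 [747. 111. 145.]
 [759. 324. 162.]]
  tall behind 725 [[ 285. -109.   61.]
 [ 339.  -73.  119.]
 [ 473.   37.  219.]]
scene 294 [[714. 115. 111.]
 [729. 138. 180.]
 [742. 155. 268.]]
  tall behind 1539 [[ 285. -109.   61.]
 [ 391.  -82.   85.]
 [ 478.   71.  252.]]
```

Emit:
step_arm([
  [[0,-1,-3,20,0,0,0],[0,0,0,25,0,0,0],[0,0,0,25,0,0,0],[0,0,0,25,0,0,0],[0,0,0,25,0,0,0],[0,0,0,25,0,0,0],[0,0,0,25,0,0,0],[0,0,0,25,0,0,0],[0,0,0,10,0,0,0],[0,0,0,0,0,0,0]],
])

```text
clock: 11.93
eef_pos: [552.9, -34.2, 273.6]
tool_rot: [3.14, 0.005, 2.757]
force: [0.0, 1.2, -0.1]
width: -0.2
```

Run:
```python
from bl import *
st(); print(ctrl.read_state()['qpos'].round(2)); blank('wrist','wrist12')
im,d,_=blank('side','side12')
```

```text
t 11.93 s 169.9 l 0.5 z 273.6 Fs 1.1 Fl 0.39 Fz -0.14 rot [3.14  0.005 2.757]
[ 0.26  0.47 -0.37  1.74  0.2   0.96  1.  ]
[(30, 2110, array([225.8,  76.9])), (-53, 1507, array([225.9,  76.9]))]
[(30, 130, array([227.4,  77.7])), (-53, 128, array([226.8,  78.1]))]
```

View pics/wrist12.png

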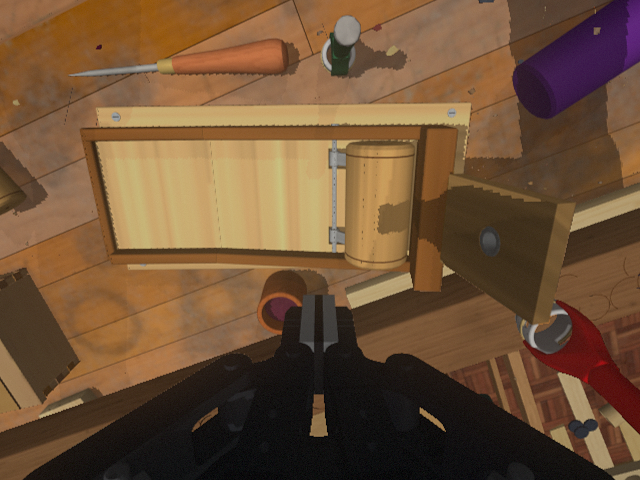

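View pics/side12.png

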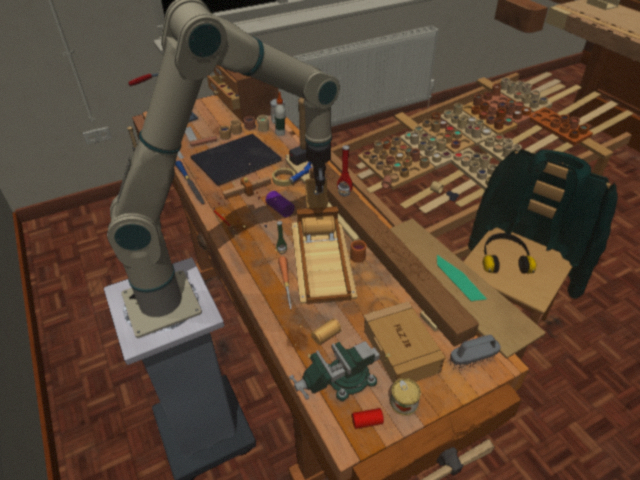

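Run:
```python
from h import *
y=np.radians(68.6);ex=np.array([np.cos(y),np.sin(y)]);ey=np.array([-ex[1],ex[0]])
a=load('pics/side0.npz');W=cloud(*a);s=W[...,:2]@ex;l=W[...,:2]@ey+527.8
for p in [(303,105),(303,140),(300,155),(345,160),(343,185),(278,110)]: print(p,W[p[1],p[0]].round(0),s[p[1],p[0]].round(0),l[p[1],p[0]].round(0))
a=load('pics/scene0.npz');W=cloud(*a);s=W[...,:2]@ex;l=W[...,:2]@ey+527.8
k=(s>290)&(s<480)&(abs(l)<100)&(W[...,2]>100)&(W[...,2]<400)&(a[1]>0)
v,u=np.nonzero(k);print(len(u))
for i in range(0,len(u),max(1,len(u)//14)): print((u[i],v[i]),s[v[i],u[i]].round(0),l[v[i],u[i]].round(0),W[v[i],u[i],2].round(0))
```

```text
(303, 105) [738. 451. 289.] 689.0 6.0
(303, 140) [737. 463. 127.] 700.0 10.0
(300, 155) [713. 446.  73.] 675.0 27.0
(345, 160) [656. -14. 336.] 227.0 -88.0
(343, 185) [746. 148. 102.] 410.0 -113.0
(278, 110) [756. 753. 120.] 977.0 99.0
391
(np.int64(207), np.int64(188)) 392.0 -98.0 284.0
(np.int64(210), np.int64(201)) 389.0 -97.0 240.0
(np.int64(244), np.int64(213)) 306.0 -22.0 222.0
(np.int64(248), np.int64(217)) 301.0 5.0 222.0
(np.int64(250), np.int64(221)) 301.0 27.0 221.0
(np.int64(212), np.int64(225)) 392.0 -98.0 156.0
(np.int64(249), np.int64(227)) 304.0 23.0 199.0
(np.int64(251), np.int64(229)) 304.0 44.0 205.0
(np.int64(251), np.int64(231)) 303.0 38.0 194.0
(np.int64(251), np.int64(233)) 298.0 13.0 171.0
(np.int64(252), np.int64(235)) 296.0 15.0 165.0
(np.int64(214), np.int64(237)) 391.0 -100.0 111.0
(np.int64(255), np.int64(238)) 294.0 44.0 171.0
(np.int64(213), np.int64(240)) 399.0 -75.0 117.0
(np.int64(212), np.int64(242)) 402.0 -81.0 107.0
```

Emit:
step_arm([
  [[0,8.1,20.7,0,0,0,0],[0,8.1,20.7,0,0,0,0],[0,8.1,20.7,0,0,0,0],[0,8.1,20.7,0,0,0,0],[0,8.1,20.7,0,0,0,0],[0,8.1,20.7,0,0,0,0],[0,8.1,20.7,0,0,0,0],[0,8.1,20.7,0,0,0,0],[0,0,0,0,0,0,0],[0,0,0,0,0,0,0]],
])

```text
clock: 12.87
eef_pos: [615.1, 132.6, 268.6]
tool_rot: [-3.14, -0.004, 2.76]
force: [-0.7, -2.1, -0.6]
width: -0.2
```

Run:
```python
from bl import *
st(); print(ctrl.read_state()['qpos'].round(2)); blank('wrist','wrist13')
```

```text
t 12.87 s 347.9 l 3.5 z 268.6 Fs -2.26 Fl -0.11 Fz -0.56 rot [-3.14  -0.004  2.76 ]
[-0.04  0.59 -0.36  1.53  0.23  1.06  0.73]
[(30, 1806, array([225.5,  76.6])), (-53, 1277, array([225.4,  76.6]))]
```

View pics/wrist13.png

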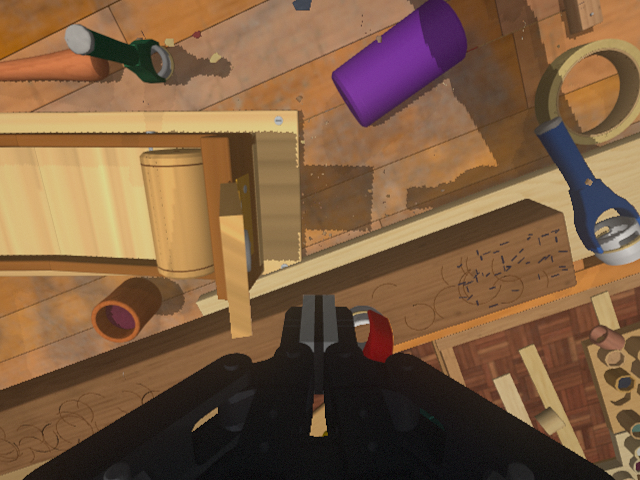

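Emit:
step_arm([
  [[0,0,0,-16,0,0,0],[0,0,0,-16,0,0,0],[0,0,0,-16,0,0,0],[0,0,0,-16,0,0,0],[0,0,0,0,0,0,0],[0,0,0,0,0,0,0]],
])

```text
clock: 13.42
eef_pos: [615.3, 129.4, 206.0]
tool_rot: [-3.139, -0.002, 2.756]
force: [0.3, -0.4, 0.8]
width: -0.2
```

```bash
cat > leaf.py <<'E'
from bl import *
def leaf(W):
    y=np.radians(68.6);ex=np.array([np.cos(y),np.sin(y)]);ey=np.array([-ex[1],ex[0]])
    s=W[:,:2]@ex;l=W[:,:2]@ey+527.8;z=W[:,2]
    for zz in range(130,230,15):
        k=(abs(z-zz)<4)&(abs(l)<36)&(s>180)&(s<320)
        if k.sum()>5: print('z',zz,'s',np.percentile(s[k],[3,50,97]).round(1),k.sum())
E
python3 - <<'E'
from leaf import *
st(); ci=ctrl.camera_info('wrist'); im,d,_=blank('wrist','wrist14')
leaf(cloud(im,d,ci['intrinsics'],cv2.Rodrigues(ci['rvec'])[0],ci['tvec'].ravel())[d>0])
E
```

```text
t 13.42 s 345.0 l 2.1 z 206.0 Fs -0.27 Fl -0.4 Fz 0.75 rot [-3.139e+00 -2.000e-03  2.756e+00]
[(30, 2656, array([225.5,  76.6])), (-53, 1521, array([225.2,  76.5]))]
z 130 s [287.7 288.6 289.5] 19
z 145 s [291.5 292.4 293.2] 39
z 160 s [293.8 295.  300. ] 41
z 175 s [297.7 300.5 303.7] 189
z 190 s [301.3 302.2 303.1] 99
z 205 s [305.  306.  306.8] 102
z 220 s [297.4 302.4 308.4] 3342
```

View pics/wrist14.png

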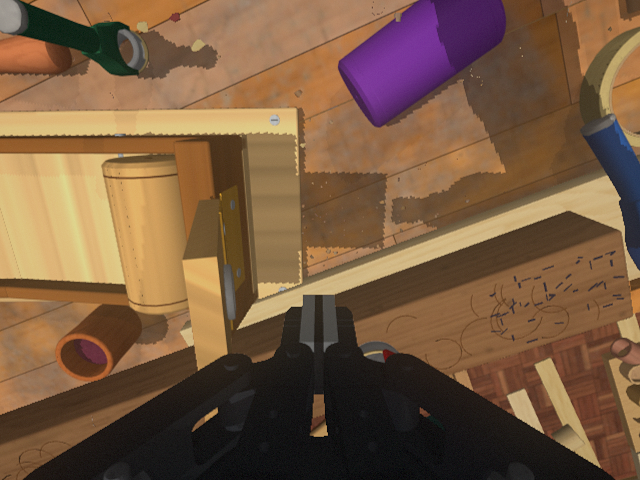

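Emit:
step_arm([
  [[0,-2.2,-5.6,0,0,0,0],[0,-2.2,-5.6,0,0,0,0],[0,-2.2,-5.6,0,0,0,0],[0,-2.2,-5.6,0,0,0,0],[0,-1.8,-4.7,0,0,0,0],[0,-1.8,-4.7,0,0,0,0],[0,-1.8,-4.7,0,0,0,0],[0,-1.8,-4.7,0,0,0,0],[0,-1.8,-4.7,0,0,0,0],[0,-1.8,-4.7,0,0,0,0]],
])

```text
clock: 14.3
eef_pos: [596.4, 80.2, 207.2]
tool_rot: [-3.142, -0.0, 2.757]
force: [0.9, 0.1, 0.3]
width: 0.1
```

Run:
```python
from leaf import *
st(); ci=ctrl.camera_info('wrist'); im,d,_=blank('wrist','wrist15')
leaf(cloud(im,d,ci['intrinsics'],cv2.Rodrigues(ci['rvec'])[0],ci['tvec'].ravel())[d>0])
```

```text
t 14.3 s 292.3 l 1.8 z 207.2 Fs 0.39 Fl -0.82 Fz 0.31 rot [-3.142 -0.     2.757]
[(30, 2885, array([225.3,  76.6])), (-53, 1292, array([225.3,  76.6]))]
z 130 s [285.3 285.5 285.8] 123
z 145 s [284.3 284.6 285.4] 106
z 160 s [282.  282.3 282.5] 95
z 175 s [281.1 281.5 285.7] 166
z 190 s [280.1 280.8 284.5] 372
z 205 s [279.2 287.6 303.6] 582
z 220 s [266.9 274.1 302.3] 3976
```

View pics/wrist15.png

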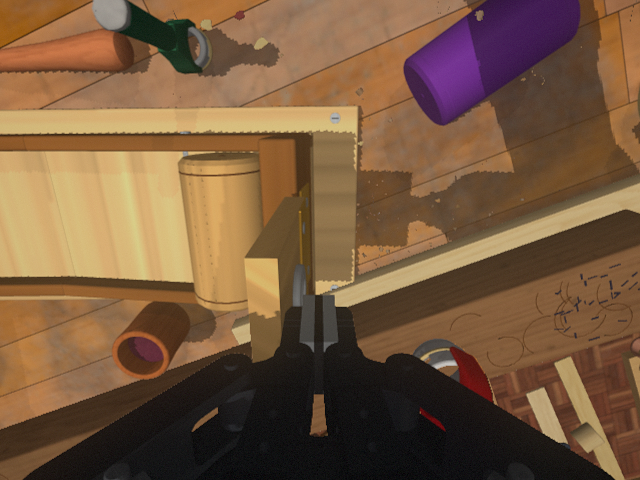

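Emit:
step_arm([
  [[0,-1.8,-4.7,0,0,0,0],[0,-1.8,-4.7,0,0,0,0],[0,-1.8,-4.7,0,0,0,0],[0,-1.8,-4.7,0,0,0,0],[0,-1.8,-4.7,0,0,0,0],[0,-1.8,-4.7,0,0,0,0],[0,-1.8,-4.7,0,0,0,0],[0,-1.8,-4.7,0,0,0,0]],
])

```text
clock: 15.02
eef_pos: [582.0, 42.5, 207.2]
tool_rot: [-3.141, -0.0, 2.757]
force: [-0.1, -0.3, 0.4]
width: 0.0
```

Run:
```python
from leaf import *
st(); ci=ctrl.camera_info('wrist'); im,d,_=blank('wrist','wrist16')
leaf(cloud(im,d,ci['intrinsics'],cv2.Rodrigues(ci['rvec'])[0],ci['tvec'].ravel())[d>0])
```

```text
t 15.02 s 251.9 l 1.4 z 207.2 Fs -0.29 Fl -0.01 Fz 0.36 rot [-3.141 -0.     2.757]
[(30, 3035, array([225.4,  76.7])), (-53, 179, array([225.7,  77.1]))]
z 130 s [280.2 282.  283.9] 502
z 145 s [272.2 274.1 276.3] 654
z 160 s [262.7 265.  267.6] 381
z 175 s [254.7 257.8 262.9] 622
z 190 s [246.5 248.6 250.8] 621
z 205 s [226.7 231.8 258.2] 2421
z 220 s [239.6 252.7 265.3] 773
```

View pics/wrist16.png

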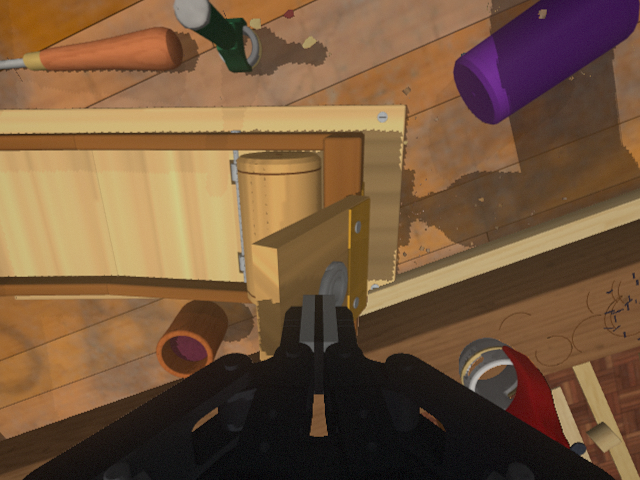

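Emit:
step_arm([
  [[0,-1.8,-4.7,0,0,0,0],[0,-1.8,-4.7,0,0,0,0],[0,0,0,0,0,0,0],[0,0,0,0,0,0,0],[0,0,0,0,0,0,0],[0,0,0,0,0,0,0],[0,0,0,0,0,0,0],[0,0,0,0,0,0,0],[0,0,0,0,0,0,0],[0,0,0,0,0,0,0]],
])

```text
clock: 15.9
eef_pos: [578.6, 33.8, 207.2]
tool_rot: [3.142, -0.0, 2.757]
force: [0.1, -0.4, -0.1]
width: -0.0
```

Run:
```python
from leaf import *
st(); ci=ctrl.camera_info('wrist'); im,d,_=blank('wrist','wrist17')
leaf(cloud(im,d,ci['intrinsics'],cv2.Rodrigues(ci['rvec'])[0],ci['tvec'].ravel())[d>0])
```

```text
t 15.9 s 242.6 l 1.4 z 207.2 Fs -0.32 Fl -0.24 Fz -0.12 rot [ 3.142 -0.     2.757]
[(30, 2463, array([225.2,  76.8])), (-53, 210, array([226.3,  76.9]))]
z 130 s [257.5 270.6 280. ] 2920
z 205 s [231.8 243.3 254.5] 365
z 220 s [230.2 243.3 255.9] 776
```

View pics/wrist17.png

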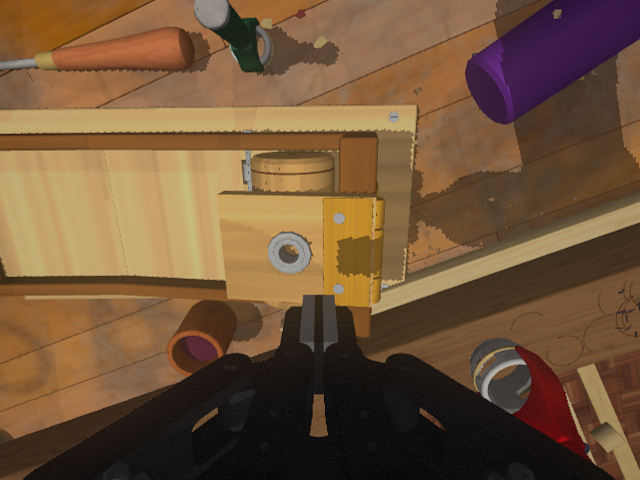

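Emit:
step_arm([
  [[0,0,0,20,0,0,0],[0,0,0,20,0,0,0],[0,0,0,20,0,0,0],[0,0,0,0,0,0,0],[0,0,0,0,0,0,0],[0,0,0,0,0,0,0],[0,0,0,0,0,0,0]],
])

```text
clock: 16.53
eef_pos: [577.9, 33.4, 266.2]
tool_rot: [-3.141, -0.002, 2.757]
force: [0.6, 0.0, 0.1]
width: -0.3
```

Run:
```python
from leaf import *
st(); ci=ctrl.camera_info('wrist'); im,d,_=blank('wrist','wrist18')
W=cloud(im,d,ci['intrinsics'],cv2.Rodrigues(ci['rvec'])[0],ci['tvec'].ravel())[d>0]
y=np.radians(68.6);ex=np.array([np.cos(y),np.sin(y)]);ey=np.array([-ex[1],ex[0]])
s=W[:,:2]@ex;l=W[:,:2]@ey+527.8;z=W[:,2]
k=(abs(l-15)<15)&(s>190)&(s<250)&(z>100)&(z<150)
p=np.polyfit(s[k],z[k],1);r=z[k]-np.polyval(p,s[k]);kk=abs(r)<2;p=np.polyfit(s[k][kk],z[k][kk],1)
print('leaf slope deg',np.degrees(np.arctan(p[0])).round(2),'z at 230',np.polyval(p,230).round(1),kk.sum())
for u in [ 'side']:
    im,d,_=blank(u); cv2.imwrite('pics/side18.png',cv2.resize(im[150:350,220:400],None,fx=4,fy=3,interpolation=cv2.INTER_CUBIC)[:,:,::-1])
```

```text
t 16.53 s 242.0 l 1.9 z 266.2 Fs 0.22 Fl -0.54 Fz 0.07 rot [-3.141e+00 -2.000e-03  2.757e+00]
[(30, 1626, array([225.4,  76.8])), (-53, 397, array([225.5,  76.7]))]
leaf slope deg 8.69 z at 230 120.3 2297
[(30, 106, array([225.4,  78.1])), (-53, 92, array([225.9,  78.6]))]
```

View pics/wrist18.png

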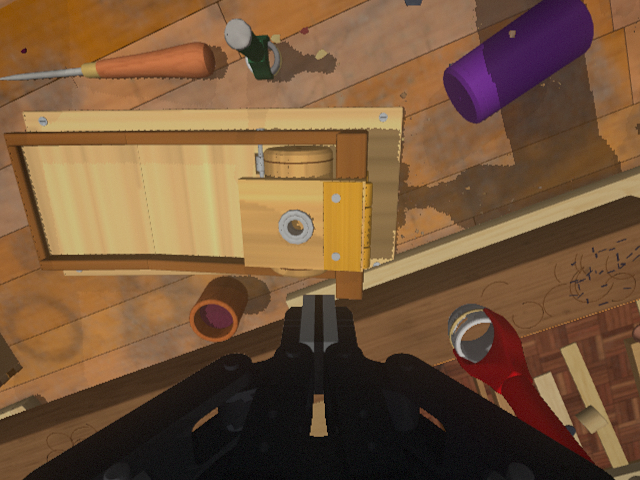

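View pics/side18.png

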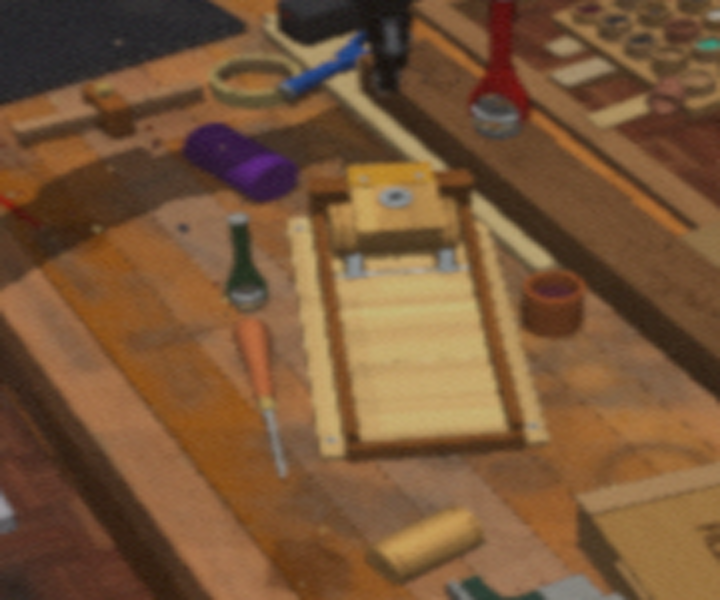

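```bash
python3 -c "
from cell import ctrl
print(ctrl.finish_job())"
```

```text
the job is handed in; nothing more can be done
None
```

The drill jig is loaded, and I handed the job in at about 16.6 s of the 56 s allowed. With shut fingers I pushed the cylinder steadily up the bed at about 55 mm/s until it touched the end stop. I checked that the dogs had risen, then eased the fingers back. I then went over the top and tipped the leaf forward from behind, and it fell shut by itself. I gave the tool a quarter turn before the climb so that the wrist camera would clear the open leaf.

What my last checks showed:
- **Cylinder:** it lies square in the jig at about bed x = 169–170 mm, having settled back about 5 mm onto the dogs. Its two ends agree within about 0.5 mm in both camera views. The limit is 165 mm and my bed origin is good to about 1–2 mm, so the margin is only a few millimetres.
- **Dogs:** the left tip measured about 13.4 mm above the bed (14 mm is fully raised). Both looked raised behind the cylinder in the pictures.
- **Leaf:** it lies flat on the cylinder. Its slope measured 8.7° against the 8° expected when shut, about 0.01 rad off; the limit is 0.06 rad.
- **Things round the jig:** gauge, awl, punch and cup look undisturbed in the last side view. I judged this by eye and did not measure it.

One reading I did not expect: during the push the force on the tool reached about 13 N sideways and 14 N upward, more than the 2–4 N the task suggested. I put this down to friction of the rolling cylinder on the fingers, and it stayed far below the limits. No check failed.

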